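Set out the leather dyeing bench

TASK

Set the bench for dyeing: on the round cork disc, nest the three upside-down domed lids one inside the other, white at the bottom centred on the disc, red cupped in it, copper cupped in the red, all level. Stand the black thread spool upright on the tan leather strip, midway between the brown pot and the blue pot, and centre the yellow wax puck flat on top of the spool. Leave the two pots and the white glue bottle standing where they are.

Things in the scene. Friction and masses are not known exactly. Their poses are not given: they have to be found in the camera images.
- lid_white: White domed pot lid lying dome down; all 3 alike: crown 32 mm across, cone widening to 68 mm at 18 mm height, then upright skirt 68 mm across from 18 to 36 mm height (grip it outside); mouth 61 mm; about 90 g. Origin: centre of the crown's underside, z up. Set in another lid it rests on the rim by its cone, self-centring, origin 21 mm above that lid's
- lid_red: Red domed pot lid lying dome down; all 3 alike: crown 32 mm across, cone widening to 68 mm at 18 mm height, then upright skirt 68 mm across from 18 to 36 mm height (grip it outside); mouth 61 mm; about 90 g. Origin: centre of the crown's underside, z up. Set in another lid it rests on the rim by its cone, self-centring, origin 21 mm above that lid's
- lid_copper: Copper domed pot lid lying dome down; all 3 alike: crown 32 mm across, cone widening to 68 mm at 18 mm height, then upright skirt 68 mm across from 18 to 36 mm height (grip it outside); mouth 61 mm; about 90 g. Origin: centre of the crown's underside, z up. Set in another lid it rests on the rim by its cone, self-centring, origin 21 mm above that lid's
- spool: black thread spool standing upright with a bright blue round cap: body 50 mm across, 64 mm high, then the flat cap 46 mm across, 6 mm thick (70 mm high in all); about 150 g; origin: centre of the underside, z up
- wax: yellow round beeswax puck lying flat, 38 mm across, 24 mm high, about 30 g; origin: centre of the underside, z up
- cork: round cork disc fixed to the bench, 100 mm across, 8 mm thick; origin: centre of its underside at bench height
- strip: tan leather strip fixed to the bench, 290 mm long (its own y axis) by 90 mm wide (its own x axis), 4 mm thick; its yaw varies; origin: centre of its underside at bench height. The pots stand on its centre line, 95 mm either side of its centre
- pot_brown: empty dark brown open dye pot standing on the strip, 64 mm across, 60 mm high, loose, about 400 g; origin: centre of the underside; not to be moved
- pot_blue: empty blue open dye pot standing on the strip, 64 mm across, 60 mm high, loose, about 400 g; origin: centre of the underside; not to be moved
- glue_bottle: white glue bottle with a red cap standing at the left edge of the work, 56 mm across, 130 mm high, loose; origin: centre of the underside; not to be moved
Things that resemble listed ones, but are neither listed nor needed, are in the scene too. Leave any turquoise look-alike of the spool alone.

How it is judged:
By the outcome, as a careful person would: the job done as asked, in the order asked, and still so for the second after the job is handed in, with the robot touching nothing.
It also fails if it takes over 125 s, if anything falls off the work surface, if the arm or the gripper's body presses on something with over 40 N, if the wrist force passes 120 N, or if a joint passes its speed limit or range.

ROBOT

A 6-joint arm with a two-finger parallel gripper is mounted at the origin on the work surface. World frame = base frame: x ahead of the robot, y to its left, z up, the work surface at z = 0. Lengths are in mm, angles in rad, forces in N, time in s.
With the tool pointing down it reaches from about 325 to 850 mm from the base axis. Payload 15.5 kg.
Tool frame: the origin (TCP) lies between the finger pads; the fingertips stand 14 mm ahead of it and the grasp point (between the pads) lies 5 mm behind it; z points along the fingers, y is the direction in which the jaws open and shut (so a half turn about z gives the same grasp; the last joint's range is limited). The gripper opens to 91 mm and grips with 3 to 60 N. Pads are 32 mm wide; open, the fingers measure 118 mm over their backs; the gripper's body (76 mm by 178 mm) begins 60 mm behind the grasp point.
Start: joints at [1.008, 0.494, 1.345, -0, 1.302, -0.096], TCP at [281.823, 557.855, 227.915] pointing down, gripper open.
Joint ranges: [-2.91, 2.91], [-0.82, 2.16], [0.22, 2.67], [-1.22, 4.37], [0.12, 2.79], [-3.08, 3.08]. Speed limits (rad/s): [1.89, 1.89, 2.57, 3.01, 3.01, 3.01].

INTERFACE

Orientations are given as a rotation vector (axis times angle).
In Python, from station import robot gives the robot as it stands.
- The arm moves only by the tool send_rows, never from a script. Its argument "rows" is a list of rows, each a list of 3 entries, a list of its own where there are three numbers: the shift along the tool's x, y, z in m, then the turn about the tool's z in degrees, then the opening in per cent of the stroke, from 0 (shut) to 100 (fully open). A call has 1 to 20 rows; each row shifts and turns the commanded pose from where the row before left it, along the tool's axes as they then stand; what a row does not reach is not made up. A row lasts 1/8 s, in which the tool goes at most 62.5 mm and 10.7 degrees, less where a joint would pass 70% of its speed; a pose out of reach is approached as far as the arm can. A call is refused whole if a number of a shift passes 0.0625 or a number of a turn 10.7, either way. A call with a gripper value outside its range is refused whole. The fingers move at their own pace and stop on an object; the grip force is fixed at half the most. Time passes only in rows, so rows that do not move let the fingers close. It gives the time, the measured TCP pose, the force and the opening at its end, in the units of the state.
- robot.state(): the state, without advancing time (a new reading comes with each control period).
- robot.camera(name): name is "side" or "top" or "wrist"; returns a dict with "color" (420x560x3 uint8, red, green, blue), "depth" (420x560 float32, mm along the optical axis (not along the pixel's ray), 0 where there is no reading), "camera_matrix" (3x3 intrinsics, pixels), "dist" ([k1, k2, p1, p2, k3] as OpenCV has them; the pictures are not rectified), "pose" (4x4, takes a point from camera to world coordinates); the wrist camera has in their place "tool_from_camera" (4x4, takes a point from camera to tool coordinates, whose origin is the TCP and whose axes are the flange's). Camera axes: x right, y down, z forward; pixel columns grow to the right and rows downward; lengths in mm; the calibration is good to about 2 mm. A picture is of the moment at which its call begins: read the wrist's pose just before it.
- robot.job_done(): hands the job in, once; it reports no verdict.
The state is a dict: "time": time; "qpos": joint angles; "qd": joint speeds; "joint_torque": joint torques, N m; "eef_pos": TCP position; "eef_rot": TCP orientation; "force": force on the tool from outside, world axes, zero at the start; "wrist_torque": the same for the moment, N m; "opening": finger opening in mm.
Only numpy, scipy, OpenCV 4.12 (cv2) and the standard library are available. Lean on these libraries where they do the work, as an engineer would, in place of code of your own. Each camera call takes 0.05 s, during which the arm holds its last target. There are 200 camera calls.

## Working session

There is one attempt and no reset: what is moved stays moved. The work goes in short steps, Python scripts to look and compute and a tool call to move; the robot and the scene stay as the last step left them, time stands still between calls to the robot, and variables do not carry over. Pictures are saved under pics/ and viewed, about 12 in all and at most 16, crops included, and the job is handed in when it is done.

Besides the shell and the picture viewer there is one more tool, called as name(argument=value, ...), one argument or row to a line, values as JSON. send_rows: Moves the arm, as the interface text tells. Its arguments: {"type":"object","properties":{"rows":{"type":"array"}},"required":["rows"]}

```bash
ls; mkdir -p pics; python3 - <<'E'
from station import robot
import cv2, numpy as np, pickle
s=robot.state(); print({k:np.round(v,3).tolist() for k,v in s.items()})
for n in ["top","side","wrist"]:
    c=robot.camera(n); pickle.dump(c,open(f'{n}0.pkl','wb'))
    cv2.imwrite(f'pics/{n}0.png',c['color'][...,::-1])
    print(n,np.round(c['camera_matrix'],1).tolist(),c['dist'],np.round(c.get('pose',c.get('tool_from_camera')),3).tolist())
E
```

```text
pics
{'time': 0.0, 'qpos': [1.008, 0.494, 1.346, -0.0, 1.302, -0.095], 'qd': [0.001, 0.0, -0.0, 0.001, -0.0, -0.001], 'joint_torque': [-0.001, -87.884, -38.185, 0.071, 0.054, -0.0], 'eef_pos': [281.614, 557.569, 227.346], 'eef_rot': [-0.728, -3.056, 0.002], 'force': [0.285, 0.242, -0.308], 'wrist_torque': [0.001, -0.04, 0.04], 'opening': 91.406}
top [[529.9, 0.0, 272.2], [0.0, 529.9, 207.4], [0.0, 0.0, 1.0]] [-0.11518748  0.          0.          0.          0.        ] [[0.013, -0.982, 0.19, 242.171], [-1.0, -0.013, -0.0, 72.34], [0.003, -0.19, -0.982, 1112.511], [0.0, 0.0, 0.0, 1.0]]
side [[482.7, 0.0, 275.2], [0.0, 482.7, 204.7], [0.0, 0.0, 1.0]] [-0.01748769  0.          0.          0.          0.        ] [[0.993, -0.09, 0.074, 355.215], [-0.116, -0.693, 0.712, -812.109], [-0.013, -0.716, -0.698, 931.503], [0.0, 0.0, 0.0, 1.0]]
wrist [[375.4, 0.0, 280.1], [0.0, 375.4, 212.6], [0.0, 0.0, 1.0]] [-0.06565881  0.          0.          0.          0.        ] [[-0.0, -0.972, -0.237, 65.568], [1.0, -0.0, 0.0, 0.255], [-0.0, -0.237, 0.972, -156.288], [0.0, 0.0, 0.0, 1.0]]
```

View pics/top0.png

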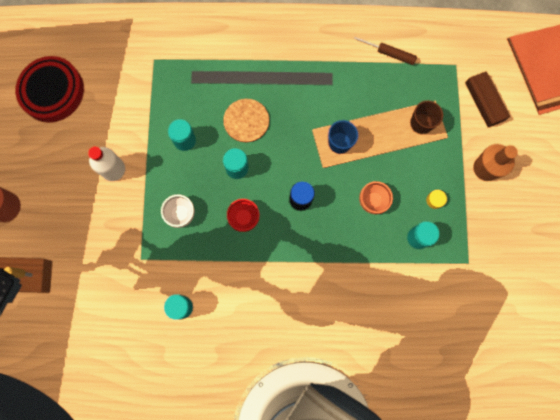

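View pics/side0.png

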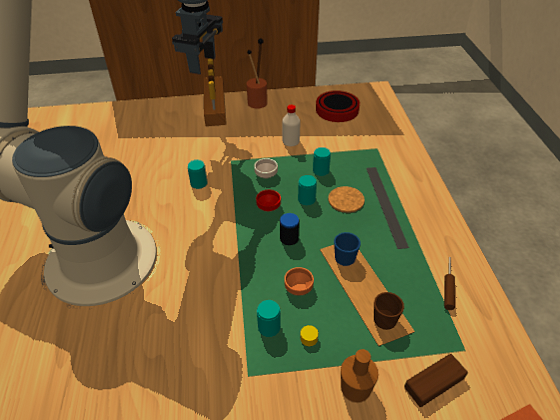

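The top view shows white lid (177,210), red lid (243,215), copper lid (377,197), blue-capped spool (302,194), wax (437,199), cork (246,120), blue pot (342,137), brown pot (427,116). There are turquoise decoys at (180,132), (235,161), (427,233) and (178,306), and the glue bottle is at (105,162). The side view agrees. Next I'll measure by mask.

```bash
cat > h.py <<'E'
import cv2, numpy as np, pickle
from scipy.spatial.transform import Rotation as R
def T_of(c,s=None):
    if 'pose' in c: return c['pose']
    T=np.eye(4); T[:3,:3]=R.from_rotvec(s['eef_rot']).as_matrix(); T[:3,3]=s['eef_pos']
    return T@c['tool_from_camera']
def ray(c,uv,z,T):
    n=cv2.undistortPoints(np.array(uv,float).reshape(-1,1,2),c['camera_matrix'],c['dist'])[:,0]
    d=np.c_[n,np.ones(len(n))]@T[:3,:3].T; o=T[:3,3]
    return (o+d*((z-o[2])/d[:,2])[:,None])
def proj(c,P,T):
    Ti=np.linalg.inv(T); P=np.atleast_2d(P).astype(float)
    return cv2.projectPoints(P,cv2.Rodrigues(Ti[:3,:3])[0],Ti[:3,3],c['camera_matrix'],c['dist'])[0][:,0]
def hsv(c): return cv2.cvtColor(c['color'],cv2.COLOR_RGB2HSV)
def blobs(m,minA=40):
    m=cv2.morphologyEx(m.astype(np.uint8),cv2.MORPH_OPEN,np.ones((3,3)))
    cs,_=cv2.findContours(m,cv2.RETR_EXTERNAL,cv2.CHAIN_APPROX_NONE)
    return sorted([k for k in cs if cv2.contourArea(k)>minA],key=cv2.contourArea,reverse=True)
def rng(c,lo,hi): return cv2.inRange(hsv(c),np.array(lo),np.array(hi))
def circ(c,cnt,z,T):
    "contour -> plane z -> min enclosing circle, and centroid of hull"
    p=ray(c,cnt[:,0],z,T)[:,:2].astype(np.float32)
    (o,r)=cv2.minEnclosingCircle(p); h=cv2.convexHull(p); m=cv2.moments(h)
    return np.round([m['m10']/m['m00'],m['m01']/m['m00'],o[0],o[1],2*r,2*np.sqrt(cv2.contourArea(h)/np.pi)],1)
E
python3 - <<'E'
from h import *
for n in ['top','side']:
    c=pickle.load(open(n+'0.pkl','rb')); T=T_of(c); H=hsv(c)
    pts=dict(white=(177,210),red=(243,215),copper=(377,197),spool=(302,194),wax=(437,199),cork=(246,120),strip=(380,135),blue=(342,137),brown=(427,116),cap=(96,153),mat=(340,230)) if n=='top' else dict(white=(266,168),red=(268,200),copper=(299,282),spool=(290,221),wax=(309,335),cork=(346,199),strip=(330,254),blue=(347,250),brown=(388,310))
    for k,(u,v) in pts.items():
        print(n,k,[H[v+j,u+i].tolist() for i,j in((0,0),(5,0),(0,5),(-5,-5))],np.round(c['depth'][v,u],0))
E
```

```text
top white [[26, 23, 245], [28, 19, 248], [26, 29, 243], [15, 74, 189]] 1128.0
top red [[0, 215, 166], [1, 218, 166], [1, 221, 164], [0, 221, 148]] 1125.0
top copper [[12, 165, 248], [11, 170, 245], [12, 164, 247], [10, 176, 235]] 1135.0
top spool [[109, 200, 193], [108, 197, 193], [108, 199, 191], [108, 200, 191]] 1066.0
top wax [[27, 194, 247], [27, 194, 248], [27, 193, 247], [27, 191, 248]] 1114.0
top cork [[15, 158, 232], [17, 149, 244], [17, 147, 245], [14, 158, 229]] 1164.0
top strip [[17, 146, 241], [16, 148, 239], [17, 149, 238], [16, 151, 235]] 1157.0
top blue [[106, 182, 77], [106, 171, 124], [106, 188, 76], [106, 178, 56]] 1152.0
top brown [[10, 178, 76], [9, 166, 66], [10, 176, 90], [12, 170, 39]] 1167.0
top cap [[1, 217, 240], [1, 227, 128], [1, 222, 186], [3, 212, 233]] 1024.0
top mat [[65, 118, 134], [67, 115, 142], [67, 114, 137], [66, 115, 142]] 1126.0
side white [[15, 76, 162], [15, 77, 142], [24, 58, 141], [15, 76, 104]] 1435.0
side red [[2, 239, 131], [1, 255, 118], [1, 255, 116], [0, 255, 109]] 1338.0
side copper [[11, 197, 131], [10, 195, 123], [11, 196, 215], [10, 199, 131]] 1139.0
side spool [[106, 205, 149], [106, 207, 149], [106, 220, 94], [106, 208, 151]] 1195.0
side wax [[25, 255, 212], [25, 255, 212], [24, 255, 208], [26, 255, 212]] 1016.0
side cork [[15, 179, 187], [15, 179, 188], [15, 183, 180], [15, 182, 199]] 1334.0
side strip [[16, 173, 183], [110, 255, 39], [16, 175, 191], [16, 175, 191]] 1200.0
side blue [[104, 182, 70], [105, 183, 89], [104, 177, 46], [103, 180, 51]] 1200.0
side brown [[11, 206, 42], [11, 187, 41], [12, 196, 74], [13, 213, 42]] 1075.0
```

```bash
python3 - <<'E'
from h import *
for n in ['top','side']:
    c=pickle.load(open(n+'0.pkl','rb')); T=T_of(c)
    spec=dict(wax=((22,120,80),(32,255,255),24),cap=((108,150,60),(125,255,255),70),red=((0,200,50),(4,255,255),36),red2=((172,200,50),(180,255,255),36),copper=((5,120,90),(12,255,255),36),white=((0,0,110),(180,45,255),36),cork=((8,100,120),(20,200,255),8),turq=((80,120,60),(95,255,255),70))
    for k,(lo,hi,z) in spec.items():
        for b in blobs(rng(c,lo,hi))[:6]:
            x=circ(c,b,z,T)
            if 300<x[0]<900 and -500<x[1]<500: print(n,k,z,cv2.boundingRect(b),x)
E
```

```text
top wax 24 (427, 190, 20, 18) [ 477.6 -278.4  478.1 -277.8   42.9   39.2]
top cap 70 (291, 183, 23, 22) [473.4  12.3 472.9  12.4  47.6  44.9]
top red 36 (228, 200, 31, 31) [434.1 132.5 434.2 132.9  66.5  64.1]
top red 36 (89, 147, 13, 12) [564.6 452.9 563.9 452.7  30.5  26.2]
top copper 36 (474, 145, 42, 33) [ 557.8 -408.1  558.  -408.9  109.3   82.1]
top copper 36 (470, 73, 39, 50) [ 706.  -405.7  705.5 -405.6  120.3   81.7]
top copper 36 (360, 182, 33, 32) [ 474.5 -144.6  475.2 -144.1   69.6   67.1]
top copper 36 (379, 44, 37, 18) [ 806.5 -202.7  805.6 -202.4   84.6   41.6]
top white 36 (176, 199, 17, 22) [443.3 253.9 443.8 252.7  46.7  39.5]
top cork 8 (0, 2, 560, 418) [ 494.7   50.5  538.4   59.3 1581.9 1218.7]
top cork 8 (464, 143, 96, 61) [ 535.3 -456.3  521.5 -459.   239.3  180.9]
top cork 8 (467, 211, 93, 56) [ 394.6 -447.8  398.7 -449.5  230.1  170. ]
top cork 8 (313, 106, 134, 61) [ 622.1 -156.6  623.8 -163.5  296.5  175.9]
top cork 8 (224, 99, 45, 43) [651.4 132.1 651.2 132.  100.6  99.2]
top cork 8 (359, 181, 34, 33) [ 481.2 -149.7  480.9 -150.    74.    71.4]
top turq 70 (408, 222, 31, 26) [ 392.  -231.7  391.7 -231.4   67.2   56.8]
top turq 70 (168, 120, 27, 30) [595.5 262.  595.2 261.7  69.9  58.3]
top turq 70 (223, 149, 25, 29) [535.5 148.1 535.8 147.   63.4  55.4]
side wax 24 (300, 326, 18, 19) [ 475.8 -285.4  476.1 -286.    45.9   40.1]
side red 36 (257, 190, 24, 21) [433.5 122.2 432.4 121.9  79.1  71.7]
side copper 36 (286, 268, 28, 27) [ 475.2 -153.6  474.7 -153.    77.4   68.1]
side cork 8 (0, 81, 560, 339) [ 346.2  161.   292.5  121.4 1778.1 1348.8]
side turq 70 (257, 300, 23, 37) [ 393.2 -261.6  393.1 -262.8   87.1   65.1]
side turq 70 (298, 175, 19, 30) [535.8 115.  535.5 114.3 116.6  77. ]
side turq 70 (313, 148, 18, 28) [595.1 225.7 596.  223.9 122.5  78.8]
```

send_rows(
  rows=[
    [[0,0,0],-8.9,100],
    [[0,0,0],-8.9,100],
    [[0,0,0],-8.9,100],
    [[-0.027,-0.051,0.013],0,100],
    [[-0.027,-0.051,0.013],0,100],
    [[-0.027,-0.051,0.013],0,100],
    [[-0.027,-0.051,0.013],0,100],
    [[-0.027,-0.051,0.013],0,100],
    [[-0.026,-0.052,0.012],0,100],
    [[0,0,0],0,100],
    [[0,0,0],0,100],
  ],
)

```text
time: 1.52
eef_pos: [442.2, 250.6, 150.9]
eef_rot: [-0.004, -3.141, -0.0]
force: [0.4, 0.5, -0.3]
opening: 90.6
```

```bash
cat > shot.py <<'E'
import sys; from station import robot; from h import *
def shot(n,name='wrist'):
    s=robot.state(); c=robot.camera(name); pickle.dump((s,c),open(f'{n}.pkl','wb')); cv2.imwrite(f'pics/{n}.png',c['color'][...,::-1])
    M=R.from_rotvec(s['eef_rot']).as_matrix()
    print(round(s['time'],2),'pos',np.round(s['eef_pos'],1),'x',np.round(M[:,0],4),'z',np.round(M[:,2],3),'F',np.round(s['force'],1),'open',round(s['opening'],1))
    return s,c,T_of(c,s)
if __name__=='__main__': shot(sys.argv[1],*sys.argv[2:])
E
python3 shot.py w1
python3 - <<'E'
from h import *
c=pickle.load(open('top0.pkl','rb')); T=T_of(c)
for b in blobs(rng(c,(13,110,190),(21,180,255))):
    if cv2.boundingRect(b)[:2]==(313,106) or abs(cv2.boundingRect(b)[0]-313)<4:
        p=ray(c,b[:,0],4,T)[:,:2].astype(np.float32); print('strip',cv2.minAreaRect(p))
for n,lo,hi in(('blue',(98,120,20),(125,255,150)),('brown',(3,110,15),(14,255,140))):
    for b in blobs(rng(c,lo,hi),200): print(n,cv2.boundingRect(b),circ(c,b,64,T))
for b in blobs(rng(c,(0,200,60),(4,255,255))): print('bottlecap',circ(c,b,130,T))
E
```

```text
1.52 pos [442.2 250.6 150.9] x [-1.0e+00  2.7e-03  3.0e-04] z [-0.  0. -1.] F [ 0.4  0.5 -0.3] open 90.6
strip ((627.0055541992188, -164.0728302001953), (89.65499114990234, 288.3511962890625), 14.800289154052734)
blue (329, 121, 28, 31) [599.  -71.3 598.4 -70.3  70.2  61.6]
brown (467, 73, 42, 54) [ 689.3 -389.   689.2 -388.5  122.9   91.1]
brown (0, 258, 52, 35) [302.7 563.6 300.4 571.4 127.4  89.5]
brown (411, 102, 32, 32) [ 643.5 -251.4  643.8 -249.5   78.9   68.6]
brown (0, 187, 21, 36) [441.9 619.7 443.9 631.   77.7  56.6]
brown (378, 44, 39, 20) [ 789.6 -194.9  788.5 -195.2   85.4   47.9]
brown (474, 157, 25, 24) [ 530.2 -369.6  533.7 -376.5   59.2   44.5]
bottlecap [679.2 535.6 682.7 537.4 120.3 109.8]
bottlecap [417.3 127.2 417.4 127.6  60.6  58.5]
bottlecap [658.3 496.2 668.2 517.7 132.5  90.7]
bottlecap [536.4 419.6 535.8 419.5  27.9  23.9]
bottlecap [622.3 561.8 622.6 562.7  40.5  19.6]
```

View pics/w1.png

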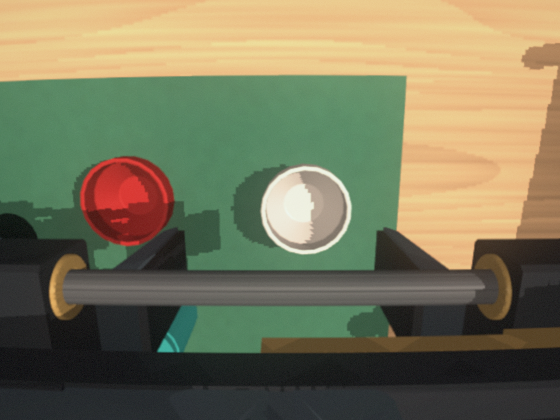

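The wrist view shows the white lid rim centred near (306,209) and the red lid near (127,200), both fully visible.

```bash
cat > lids.py <<'E'
from h import *
LID=dict(white=[((0,0,95),(35,95,255))],red=[((0,170,50),(5,255,255)),((174,170,50),(180,255,255))],copper=[((5,110,50),(14,255,255))],wax=[((21,110,80),(33,255,255))],cap=[((104,130,50),(125,255,255))],cork=[((10,90,100),(21,210,255))],turq=[((78,110,50),(96,255,255))])
def find(c,T,k,z,minA=300):
    m=0
    for lo,hi in LID[k]: m=m|rng(c,lo,hi)
    for b in blobs(m,minA):
        print(k,'z',z,cv2.boundingRect(b),'hullcen/enc/Denc/Dhull',circ(c,b,z,T))
E
python3 - <<'E'
from lids import *
s,c=pickle.load(open('w1.pkl','rb')); T=T_of(c,s)
find(c,T,'white',36); find(c,T,'red',36)
E
```

```text
white z 36 (62, 279, 423, 25) hullcen/enc/Denc/Dhull [506.8 245.3 509.  244.2 339.1  90.2]
white z 36 (261, 164, 89, 90) hullcen/enc/Denc/Dhull [441.1 268.9 440.6 269.3  68.3  66.3]
white z 36 (211, 41, 152, 6) hullcen/enc/Denc/Dhull [324.6 256.7 325.4 255.3 102.8  19.3]
red z 36 (81, 157, 92, 89) hullcen/enc/Denc/Dhull [433.7 135.5 433.4 135.7  71.5  68.5]
```

send_rows(
  rows=[
    [[0.001,0.0185,0.03],0,100],
    [[0,0,0.035],0,100],
    [[0,0,0.035],0,100],
    [[0,0,0.02],0,100],
    [[0,0,0.009],0,100],
    [[0,0,0],0,100],
    [[0,0,0],0,0],
    [[0,0,0],0,0],
    [[0,0,0],0,0],
    [[0,0,0],0,0],
    [[0,0,0],0,0],
  ],
)

```text
time: 2.95
eef_pos: [441.7, 269.2, 22.5]
eef_rot: [0.003, 3.141, 0.001]
force: [-1.3, 0.3, 7.7]
opening: 68.0
```

send_rows(
  rows=[
    [[0,0,-0.025],0,0],
    [[0,0,-0.05],0,0],
    [[0,0,-0.053],0,0],
    [[-0.048,-0.023,0],0,0],
    [[-0.048,-0.023,0],0,0],
    [[-0.048,-0.023,0],0,0],
    [[-0.048,-0.023,0],0,0],
    [[-0.048,-0.023,0],0,0],
    [[-0.048,-0.022,0],0,0],
    [[0,0,0],0,0],
    [[0,0,0],0,0],
  ],
)

```text
time: 4.32
eef_pos: [728.4, 131.5, 149.4]
eef_rot: [-0.003, -3.14, -0.0]
force: [0.2, -0.1, -1.7]
opening: 68.2
```

```bash
python3 - <<'E'
from shot import *; from lids import *
s,c,T=shot('w2'); find(c,T,'cork',8,1500); find(c,T,'turq',70)
E
```

```text
4.33 pos [728.4 131.5 149.4] x [-1.      0.0021  0.0013] z [-0.001  0.    -1.   ] F [ 0.2 -0.1 -1.7] open 68.2
cork z 8 (217, 40, 129, 132) hullcen/enc/Denc/Dhull [652.  132.4 652.  132.4  99.4  98.7]
cork z 8 (0, 0, 96, 118) hullcen/enc/Denc/Dhull [610.6 -53.9 613.4 -60.4 107.   80.5]
cork z 8 (189, 312, 179, 41) hullcen/enc/Denc/Dhull [850.  119.1 857.4 128.7 161.8  74.6]
cork z 8 (529, 184, 31, 63) hullcen/enc/Denc/Dhull [739.4 356.7 738.2 356.2  58.   40.4]
turq z 70 (424, 0, 118, 81) hullcen/enc/Denc/Dhull [612.9 254.  612.  253.9  75.5  58.3]
```

View pics/w2.png

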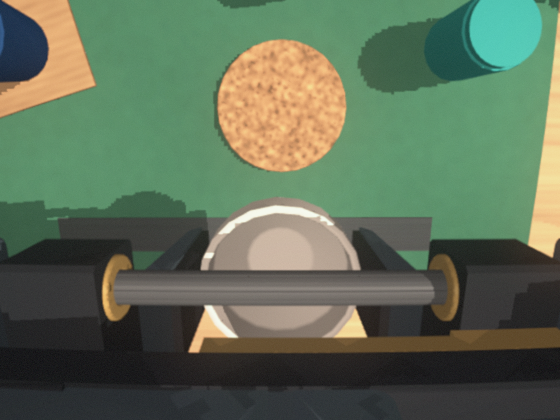

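send_rows(
  rows=[
    [[0.038,0.0005,0],0,0],
    [[0.0376,0.0005,0.02],0,0],
    [[0,0,0.03],0,0],
    [[0,0,0.03],0,0],
    [[0,0,0.025],0,0],
    [[0,0,0.01],0,0],
    [[0,0,0.0034],0,0],
    [[0,0,0],0,0],
    [[0,0,0],0,0],
  ],
)

```text
time: 5.5
eef_pos: [653.9, 132.8, 32.4]
eef_rot: [0.003, 3.14, 0.0]
force: [0.3, -0.2, -1.2]
opening: 68.2
```

send_rows(
  rows=[
    [[0.001,-0.0003,0.0015],0,0],
    [[0,0,0],0,0],
    [[0,0,0],0,0],
  ],
)

```text
time: 5.88
eef_pos: [652.8, 132.4, 30.5]
eef_rot: [0.003, 3.141, 0.0]
force: [0.0, -0.1, 5.6]
opening: 67.9
```

send_rows(
  rows=[
    [[0,0,0],0,100],
    [[0,0,0],0,100],
    [[0,0,0],0,100],
    [[0,0,-0.02],0,100],
    [[0,0,-0.05],0,100],
    [[0,0,-0.05],0,100],
    [[0,0,0],0,100],
    [[0,0,0],0,100],
  ],
)

```text
time: 6.88
eef_pos: [652.3, 132.4, 150.8]
eef_rot: [0.003, 3.141, 0.0]
force: [0.2, 0.4, -0.8]
opening: 91.2
```

```bash
python3 - <<'E'
from shot import *; from lids import *
s,c,T=shot('w3'); find(c,T,'cork',8,1500); find(c,T,'white',44,1500);find(c,T,'turq',70)
E
```

```text
6.88 pos [652.3 132.4 150.8] x [-1.0e+00  1.7e-03 -7.0e-04] z [ 0.001  0.    -1.   ] F [ 0.2  0.4 -0.8] open 91.2
cork z 8 (0, 73, 105, 138) hullcen/enc/Denc/Dhull [603.8 -59.9 602.7 -69.7 131.1  94.6]
cork z 8 (220, 141, 122, 110) hullcen/enc/Denc/Dhull [649.1 132.6 651.3 132.5  99.3  96.3]
white z 44 (62, 275, 416, 53) hullcen/enc/Denc/Dhull [719.4 123.7 716.4 123.9 324.3 119.1]
white z 44 (233, 167, 95, 94) hullcen/enc/Denc/Dhull [652.6 132.1 652.4 132.3  70.1  68.1]
turq z 70 (416, 114, 110, 76) hullcen/enc/Denc/Dhull [604.  255.1 602.9 254.1  72.8  59.3]
turq z 70 (269, 7, 81, 91) hullcen/enc/Denc/Dhull [546.3 149.3 546.9 149.3  52.7  49.8]
```

View pics/w3.png

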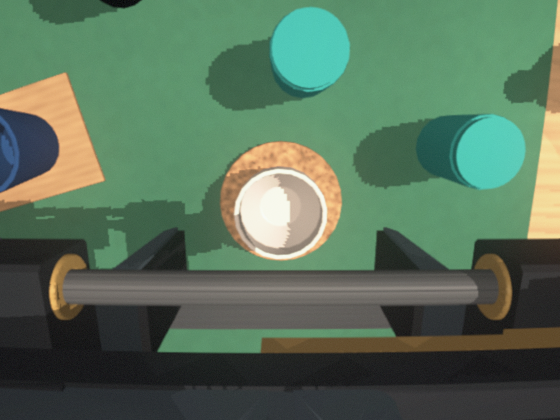

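The white lid sits at (652.5,132.2) against the cork at (652,132.4), so it is centred. Next is red.

send_rows(
  rows=[
    [[0.055,0.001,0],0,100],
    [[0.055,0.001,0],0,100],
    [[0.055,0.001,0],0,100],
    [[0.054,0,0],0,100],
    [[0,0,0],0,100],
    [[0,0,0],0,100],
  ],
)

```text
time: 7.68
eef_pos: [433.9, 135.8, 149.8]
eef_rot: [-0.003, -3.142, 0.0]
force: [0.9, -0.1, -0.1]
opening: 91.3
```

```bash
python3 - <<'E'
from shot import *; from lids import *
s,c,T=shot('w4'); find(c,T,'red',36,1500); find(c,T,'cap',70,1000)
E
```

```text
7.67 pos [433.9 135.8 149.8] x [-1.      0.0017  0.    ] z [-0. -0. -1.] F [ 0.9 -0.1 -0.1] open 91.3
red z 36 (232, 168, 89, 88) hullcen/enc/Denc/Dhull [434.2 133.  434.1 133.2  67.4  66.4]
```

send_rows(
  rows=[
    [[-0.0003,-0.0027,0.03],0,100],
    [[0,0,0.035],0,100],
    [[0,0,0.035],0,100],
    [[0,0,0.02],0,100],
    [[0,0,0.0075],0,100],
    [[0,0,0],0,100],
    [[0,0,0],0,0],
    [[0,0,0],0,0],
    [[0,0,0],0,0],
    [[0,0,0],0,0],
    [[0,0,0],0,0],
  ],
)

```text
time: 9.1
eef_pos: [434.2, 133.1, 23.0]
eef_rot: [0.003, 3.14, 0.0]
force: [-1.2, -0.8, 8.4]
opening: 68.2
```

Placing red at this grip height would bring the fingertips down onto white's rim, so I'll regrip about 8 mm higher.

send_rows(
  rows=[
    [[0,0,0],0,100],
    [[0,0,0],0,100],
    [[0,0,-0.0085],0,100],
    [[0,0,0],0,100],
    [[0,0,0],0,0],
    [[0,0,0],0,0],
    [[0,0,0],0,0],
    [[0,0,0],0,0],
    [[0,0,0],0,0],
  ],
)

```text
time: 10.22
eef_pos: [433.7, 133.1, 30.9]
eef_rot: [-0.003, -3.141, 0.0]
force: [-0.3, 0.1, -1.0]
opening: 67.8
```

send_rows(
  rows=[
    [[0,0,-0.02],0,0],
    [[0,0,-0.05],0,0],
    [[0,0,-0.05],0,0],
    [[-0.055,0,0],0,0],
    [[-0.055,-0.0005,0],0,0],
    [[-0.055,-0.0005,0],0,0],
    [[-0.053,0,0],0,0],
    [[0,0,0],0,0],
    [[0,0,0.04],0,0],
    [[0,0,0.03],0,0],
    [[0,0,0.01],0,0],
    [[0,0,0],0,0],
    [[0,0,0],0,0],
  ],
)

```text
time: 11.85
eef_pos: [652.4, 131.8, 72.3]
eef_rot: [0.003, 3.14, 0.0]
force: [0.1, 0.3, -1.5]
opening: 68.1
```

send_rows(
  rows=[
    [[0.0004,0.0004,0.006],0,0],
    [[0,0,0.004],0,0],
    [[0,0,0.0015],0,0],
    [[0,0,0],0,0],
    [[0,0,0],0,0],
  ],
)

```text
time: 12.48
eef_pos: [651.7, 132.2, 60.2]
eef_rot: [0.003, 3.141, 0.0]
force: [-2.2, -0.5, 8.9]
opening: 68.3
```

Contact is at 60.2 mm, against 59.9 expected. Releasing, then checking.

send_rows(
  rows=[
    [[0,0,0],0,100],
    [[0,0,0],0,100],
    [[0,0,0],0,100],
    [[0,0,-0.02],0,100],
    [[0,0,-0.05],0,100],
    [[0,0,-0.04],0,100],
    [[0,0,0],0,100],
    [[0,0,0],0,100],
  ],
)

```text
time: 13.48
eef_pos: [650.9, 132.1, 168.8]
eef_rot: [-0.003, -3.141, 0.0]
force: [-0.9, -0.2, -0.4]
opening: 91.3
```

```bash
python3 - <<'E'
from shot import *; from lids import *
s,c,T=shot('w5'); find(c,T,'cork',8,1500); find(c,T,'red',65,1500); find(c,T,'white',44,800)
E
```

```text
13.47 pos [650.9 132.1 168.8] x [-1.0e+00  1.8e-03  8.0e-04] z [-0.001 -0.    -1.   ] F [-0.9 -0.2 -0.4] open 91.3
cork z 8 (0, 78, 114, 135) hullcen/enc/Denc/Dhull [605.1 -67.6 605.  -77.3 143.6 103.4]
cork z 8 (157, 329, 389, 25) hullcen/enc/Denc/Dhull [793.  225.5 800.  204.3 384.5  87.6]
cork z 8 (224, 142, 115, 87) hullcen/enc/Denc/Dhull [642.7 132.8 651.5 132.5  99.6  88.3]
cork z 8 (532, 0, 28, 118) hullcen/enc/Denc/Dhull [537.2 355.  532.9 355.6  95.3  48.3]
red z 65 (235, 171, 92, 91) hullcen/enc/Denc/Dhull [652.1 132.3 652.1 132.3  67.7  66.5]
white z 44 (62, 275, 423, 45) hullcen/enc/Denc/Dhull [724.5 123.9 722.  125.4 351.4 122.9]
```

View pics/w5.png

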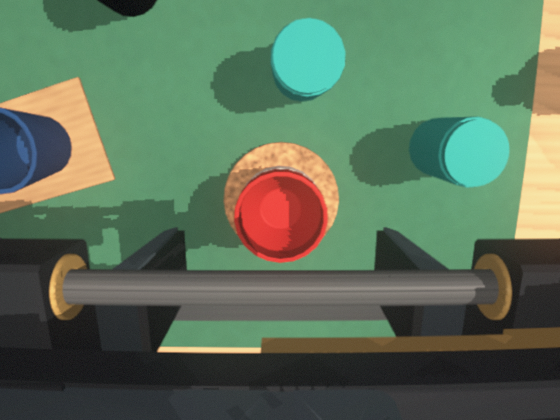

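Red is seated at (652.1,132.3). Next is copper.

send_rows(
  rows=[
    [[0.0293,-0.0463,0.003],0,100],
    [[0.0293,-0.0463,0.003],0,100],
    [[0.0293,-0.0463,0.003],0,100],
    [[0.0293,-0.0463,0.003],0,100],
    [[0.0293,-0.0463,0.003],0,100],
    [[0.0293,-0.0463,0.003],0,100],
    [[0,0,0],0,100],
    [[0,0,0],0,100],
  ],
)

```text
time: 14.52
eef_pos: [474.8, -145.2, 150.8]
eef_rot: [-0.004, -3.14, -0.001]
force: [-0.3, 0.7, 0.7]
opening: 90.9
```

```bash
python3 - <<'E'
from shot import *; from lids import *
s,c,T=shot('w6'); find(c,T,'copper',36,1500); find(c,T,'wax',24,800); find(c,T,'cap',70,800)
E
```

```text
14.53 pos [ 474.8 -145.2  150.8] x [-1.      0.0026  0.0012] z [-0.001  0.001 -1.   ] F [-0.3  0.7  0.7] open 90.9
copper z 36 (235, 167, 90, 89) hullcen/enc/Denc/Dhull [ 475.2 -145.7  475.  -145.6   68.4   67.3]
copper z 36 (0, 0, 170, 128) hullcen/enc/Denc/Dhull [ 354.  -302.3  369.1 -285.   154.7   82.9]
wax z 24 (86, 186, 57, 50) hullcen/enc/Denc/Dhull [ 475.9 -275.8  475.8 -275.5   46.8   42. ]
cap z 70 (476, 190, 69, 50) hullcen/enc/Denc/Dhull [470.5   9.6 475.    9.5  49.7  42.3]
```

View pics/w6.png

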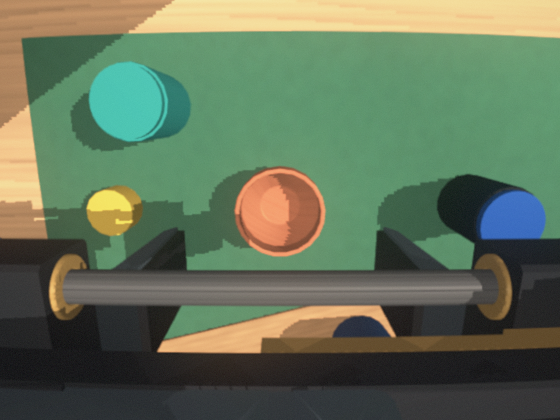

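send_rows(
  rows=[
    [[-0.0003,-0.0004,0.03],0,100],
    [[0,0,0.035],0,100],
    [[0,0,0.03],0,100],
    [[0,0,0.018],0,100],
    [[0,0,0.0065],0,100],
    [[0,0,0],0,100],
    [[0,0,0],0,0],
    [[0,0,0],0,0],
    [[0,0,0],0,0],
    [[0,0,0],0,0],
    [[0,0,0],0,0],
  ],
)

```text
time: 15.95
eef_pos: [475.6, -145.9, 32.5]
eef_rot: [0.003, 3.141, -0.0]
force: [0.3, 0.5, 8.3]
opening: 67.5
```

send_rows(
  rows=[
    [[0,0,-0.03],0,0],
    [[0,0,-0.05],0,0],
    [[0,0,-0.05],0,0],
    [[-0.0295,0.0464,0],0,0],
    [[-0.0295,0.0464,0],0,0],
    [[-0.0295,0.0464,0],0,0],
    [[-0.0295,0.0464,0],0,0],
    [[-0.0295,0.0464,0],0,0],
    [[-0.0295,0.0464,0],0,0],
    [[0,0,0],0,0],
    [[0,0,0.04],0,0],
    [[0,0,0.025],0,0],
    [[0,0,0.004],0,0],
    [[0,0,0],0,0],
    [[0,0,0],0,0],
  ],
)

```text
time: 17.82
eef_pos: [653.5, 132.2, 94.4]
eef_rot: [0.003, 3.14, 0.0]
force: [-0.7, 0.4, -0.4]
opening: 67.4
```

send_rows(
  rows=[
    [[0.001,0.0001,0.006],0,0],
    [[0,0,0.004],0,0],
    [[0,0,0.0015],0,0],
    [[0,0,0],0,0],
    [[0,0,0],0,0],
  ],
)

```text
time: 18.45
eef_pos: [652.8, 132.6, 83.5]
eef_rot: [0.003, 3.139, 0.0]
force: [-4.2, -0.7, 25.0]
opening: 67.4
```

send_rows(
  rows=[
    [[0,0,-0.0006],0,0],
    [[0,0,0],0,100],
    [[0,0,0],0,100],
    [[0,0,0],0,100],
    [[0,0,-0.02],0,100],
    [[0,0,-0.05],0,100],
    [[0,0,-0.04],0,100],
    [[0,0,0],0,100],
    [[0,0,0],0,100],
  ],
)

```text
time: 19.58
eef_pos: [651.4, 132.3, 191.3]
eef_rot: [-0.003, -3.141, 0.0]
force: [0.5, -0.3, -0.8]
opening: 90.9
```

```bash
python3 - <<'E'
from shot import *; from lids import *
s,c,T=shot('w7'); find(c,T,'copper',86,1500); find(c,T,'cork',8,1500)
s,c,T=shot('sd7','side'); cv2.imwrite('pics/sd7c.png',cv2.resize(c['color'][100:260,230:450,::-1],None,fx=3.5,fy=3.5,interpolation=cv2.INTER_CUBIC))
cv2.imwrite('pics/sd7c.png',cv2.resize(c['color'][140:280,280:430,::-1],None,fx=4,fy=4,interpolation=cv2.INTER_CUBIC))
E
```

```text
19.57 pos [651.4 132.3 191.3] x [-1.      0.0018  0.001 ] z [-0.001 -0.    -1.   ] F [ 0.5 -0.3 -0.8] open 90.9
copper z 86 (228, 142, 103, 120) hullcen/enc/Denc/Dhull [642.7 132.3 643.  134.1  87.8  80.3]
cork z 8 (510, 0, 50, 172) hullcen/enc/Denc/Dhull [560.2 365.5 554.6 368.7 155.4  87. ]
cork z 8 (0, 80, 124, 132) hullcen/enc/Denc/Dhull [607.8 -74.1 607.3 -86.4 158.3 109.7]
cork z 8 (158, 334, 238, 20) hullcen/enc/Denc/Dhull [806.5 120.4 809.3 127.4 246.   78.2]
cork z 8 (227, 141, 108, 121) hullcen/enc/Denc/Dhull [657.9 133.2 659.5 132.1 115.  105.6]
19.62 pos [651.2 132.3 190.8] x [-1.      0.0018  0.002 ] z [-0.002 -0.    -1.   ] F [ 0.1  0.4 -0.1] open 91.3
```

View pics/sd7c.png

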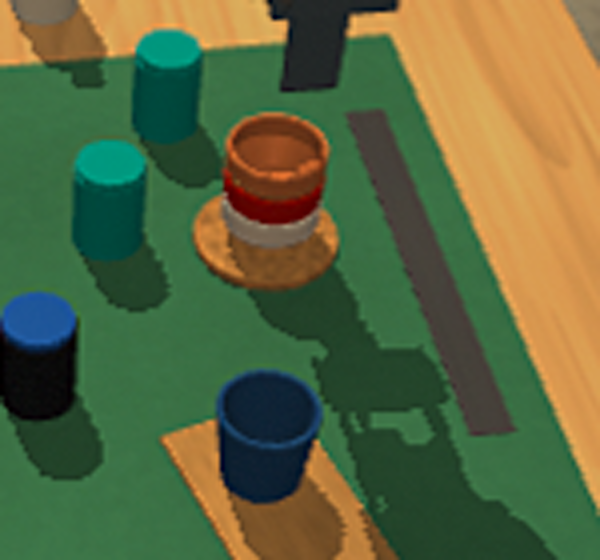

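The side crop shows white, red and copper stacked on the cork. I'll check level from depth on the rim.

```bash
python3 - <<'E'
from h import *
def pts(c,T,m):
    v,u=np.nonzero(m&(c['depth']>0)); n=cv2.undistortPoints(np.c_[u,v].astype(float).reshape(-1,1,2),c['camera_matrix'],c['dist'])[:,0]
    d=c['depth'][v,u][:,None]; return (np.c_[n,np.ones(len(n))]*d)@T[:3,:3].T+T[:3,3]
for f in('w7','w5','w3'):
    s,c=pickle.load(open(f+'.pkl','rb')); T=T_of(c,s)
    P=pts(c,T,np.ones(c['depth'].shape,bool))
    z0={'w7':86,'w5':65,'w3':44}[f]
    q=P[:,:2]-[652.3,132.3]; r=np.hypot(*q.T); a=np.degrees(np.arctan2(q[:,1],q[:,0]))%360
    print(f)
    for k in range(0,360,30):
        m=(r>26)&(r<38)&(abs(a-k)<15)&(P[:,2]<z0+30)&(P[:,2]>z0-10); 
        print(k,m.sum(),np.round(np.percentile(P[m,2],[50,90,97]),1) if m.sum() else '')
E
```

```text
w7
0 98 [85.5 87.5 88. ]
30 191 [85.9 87.4 87.9]
60 166 [86.4 87.6 88. ]
90 134 [87.  88.  88.4]
120 122 [87.4 88.3 88.6]
150 152 [87.5 88.3 88.9]
180 167 [87.5 88.5 88.8]
210 148 [87.5 88.4 88.9]
240 120 [87.6 88.2 88.6]
270 132 [87.2 88.1 88.4]
300 165 [86.5 87.7 88.1]
330 183 [85.7 87.4 88. ]
w5
0 95 [63.8 65.3 65.6]
30 180 [63.9 65.3 65.7]
60 159 [64.1 65.3 65.8]
90 132 [64.4 65.5 66. ]
120 120 [64.7 65.8 66.1]
150 146 [64.7 65.6 66. ]
180 162 [64.8 66.  66.3]
210 145 [64.8 65.9 66.4]
240 118 [65.  65.9 66.2]
270 131 [64.8 65.8 66. ]
300 155 [64.3 65.5 66. ]
330 176 [64.  65.3 65.9]
w3
0 85 [42.5 44.2 44.7]
30 173 [42.6 44.1 44.3]
60 143 [43.  44.1 44.4]
90 127 [43.2 44.3 44.7]
120 117 [43.3 44.1 44.6]
150 137 [43.1 44.2 44.7]
180 146 [43.  44.2 44.6]
210 134 [43.2 44.2 44.8]
240 116 [43.2 44.4 44.8]
270 125 [43.1 44.1 44.3]
300 154 [43.  44.2 44.6]
330 166 [42.7 44.  44.4]
```

```bash
cat > rim.py <<'E'
from shot import *
def rim(c,T,cx,cy,z0):
    v,u=np.nonzero(c['depth']>0); n=cv2.undistortPoints(np.c_[u,v].astype(float).reshape(-1,1,2),c['camera_matrix'],c['dist'])[:,0]
    P=(np.c_[n,np.ones(len(n))]*c['depth'][v,u][:,None])@T[:3,:3].T+T[:3,3]
    q=P-[cx,cy,0]; r=np.hypot(q[:,0],q[:,1]); a=np.degrees(np.arctan2(q[:,1],q[:,0]))%360; S=[]
    for k in range(0,360,15):
        m=(r>27)&(r<37)&(abs(a-k-7.5)<=7.5)&(abs(q[:,2]-z0)<12)
        if m.sum()>5: t=q[m]; S.append(t[t[:,2]>=np.percentile(t[:,2],75)].mean(0))
    S=np.array(S); w=np.linalg.lstsq(np.c_[S[:,:2],np.ones(len(S))],S[:,2],rcond=None)[0]
    e=np.linalg.lstsq(np.c_[2*S[:,:2],np.ones(len(S))],(S[:,:2]**2).sum(1),rcond=None)[0]
    print('tilt deg x,y',np.round(np.degrees(w[:2]),2),'z',round(w[2],2),'cen',np.round(e[:2]+[cx,cy],1),'r',round(np.sqrt(e[2]+e[0]**2+e[1]**2),1),'n',len(S))
if __name__=='__main__':
    for f,z in(('w3',44),('w5',65),('w7',86)):
        s,c=pickle.load(open(f+'.pkl','rb')); rim(c,T_of(c,s),652.3,132.3,z)
    for i in range(4): s,c,T=shot('w8'); rim(c,T,652.3,132.3,86)
E
python3 rim.py
```

```text
tilt deg x,y [-0.19  0.05] z 44.11 cen [652.7 132.7] r 31.8 n 24
tilt deg x,y [-0.59 -0.23] z 65.53 cen [652.5 132.5] r 31.9 n 24
tilt deg x,y [-1.11 -0.03] z 87.91 cen [652.7 132.6] r 31.9 n 24
19.68 pos [651.1 132.3 190.6] x [-1.      0.0018  0.0024] z [-0.002 -0.    -1.   ] F [ 0.4 -0.5  0.1] open 91.4
tilt deg x,y [-1.15  0.05] z 87.91 cen [652.8 132.6] r 31.9 n 24
19.73 pos [651.2 132.3 190.7] x [-1.      0.0018  0.0024] z [-0.002 -0.    -1.   ] F [-0.4 -0.1  0.8] open 91.2
tilt deg x,y [-1.13 -0.1 ] z 87.99 cen [652.7 132.6] r 31.9 n 24
19.77 pos [651.3 132.3 190.8] x [-1.      0.0018  0.002 ] z [-0.002 -0.    -1.   ] F [-0.3 -0.6 -0.3] open 91.2
tilt deg x,y [-1.24 -0.05] z 87.92 cen [652.7 132.7] r 31.8 n 24
19.82 pos [651.4 132.3 191.1] x [-1.      0.0018  0.0017] z [-0.002 -0.    -1.   ] F [-0.1 -0.2  0.6] open 91.3
tilt deg x,y [-1.2   0.05] z 87.96 cen [652.7 132.6] r 31.9 n 24
```

Copper is centred but about 1° tilted and about 1.5–2 mm high. I'll reseat it with the jaws turned, an orientation the spool needs anyway.

send_rows(
  rows=[
    [[0,0,0],9.4,100],
    [[0,0,0],9.4,100],
    [[0,0,0],9.4,100],
    [[0,0,0],9.4,100],
    [[0,0,0],9.4,100],
    [[0,0,0],9.4,100],
    [[0,0,0],9.4,100],
    [[0,0,0],9.4,100],
    [[0,0,0],0,100],
    [[0,0,0],0,100],
  ],
)

```text
time: 21.12
eef_pos: [651.8, 132.4, 191.9]
eef_rot: [-1.914, -2.491, 0.0]
force: [0.5, 0.0, 0.8]
opening: 91.1
```

```bash
cat > go.py <<'E'
import sys; from shot import *
def go(t,s=None):
    s=s or robot.state(); M=R.from_rotvec(s['eef_rot']).as_matrix()
    print('pos',np.round(s['eef_pos'],1),'yaw',np.round(np.degrees(np.arctan2(M[1,0],M[0,0])),2),'xz,yz',np.round(M[2,:2],4),'F',np.round(s['force'],1),'tool shift mm',np.round(M.T@(np.array(t)-s['eef_pos']),1))
if __name__=='__main__': go([float(x) for x in sys.argv[1:4]])
E
python3 - <<'E'
from go import *; from rim import *
s,c,T=shot('w9'); rim(c,T,652.3,132.3,86); go([652.6,132.5,82.5],s)
E
```

```text
21.12 pos [651.8 132.4 191.9] x [-0.2575  0.9663  0.    ] z [-0. -0. -1.] F [0.5 0.  0.8] open 91.1
tilt deg x,y [-0.93  0.15] z 87.97 cen [653.2 132.8] r 31.9 n 24
pos [651.8 132.4 191.9] yaw 104.92 xz,yz [ 0.     -0.0003] F [0.5 0.  0.8] tool shift mm [-1.000e-01  8.000e-01  1.094e+02]
```

send_rows(
  rows=[
    [[0,0.0008,0.03],0,100],
    [[0,0,0.035],0,100],
    [[0,0,0.025],0,100],
    [[0,0,0.014],0,100],
    [[0,0,0.005],0,100],
    [[0,0,0],0,100],
    [[0,0,0],0,0],
    [[0,0,0],0,0],
    [[0,0,0],0,0],
    [[0,0,0],0,0],
    [[0,0,0],0,0],
  ],
)

```text
time: 22.55
eef_pos: [652.8, 132.6, 83.4]
eef_rot: [1.919, 2.487, 0.0]
force: [-0.4, -0.2, 5.2]
opening: 66.7
```

```bash
python3 go.py 652.6 132.5 86
```

```text
pos [652.8 132.6  83.4] yaw 104.7 xz,yz [-0.0001  0.0004] F [-0.4 -0.2  5.2] tool shift mm [-0.1 -0.2 -2.6]
```

send_rows(
  rows=[
    [[0,-0.0002,-0.004],0,0],
    [[0,0,0],0,0],
    [[0,0,0.002],0,0],
    [[0,0,0.001],0,0],
    [[0,0,0.0008],0,0],
    [[0,0,0],0,0],
    [[0,0,0],0,0],
  ],
)

```text
time: 23.42
eef_pos: [652.5, 132.5, 83.4]
eef_rot: [1.919, 2.487, 0.0]
force: [-1.1, 0.1, 3.6]
opening: 66.5
```

send_rows(
  rows=[
    [[0,0,0],0,100],
    [[0,0,0],0,100],
    [[0,0,0],0,100],
    [[0,0,-0.02],0,100],
    [[0,0,-0.05],0,100],
    [[0,0,-0.038],0,100],
    [[0,0,0],0,100],
    [[0,0,0],0,100],
  ],
)

```text
time: 24.42
eef_pos: [652.0, 132.5, 190.6]
eef_rot: [-1.919, -2.487, 0.001]
force: [-0.1, -0.5, -0.9]
opening: 91.4
```

```bash
python3 - <<'E'
from go import *; from rim import *
s,c,T=shot('w10'); rim(c,T,652.3,132.3,86); go([652.6,132.5,82.5],s)
E
```

```text
24.43 pos [652.  132.5 190.6] x [-2.538e-01  9.673e-01  1.000e-04] z [-0.001 -0.    -1.   ] F [-0.1 -0.5 -0.9] open 91.4
tilt deg x,y [-0.89  0.19] z 88.07 cen [653.2 132.9] r 31.9 n 24
pos [652.  132.5 190.6] yaw 104.7 xz,yz [ 0.0001 -0.0008] F [-0.1 -0.5 -0.9] tool shift mm [ -0.2   0.6 108.1]
```

View pics/w10.png

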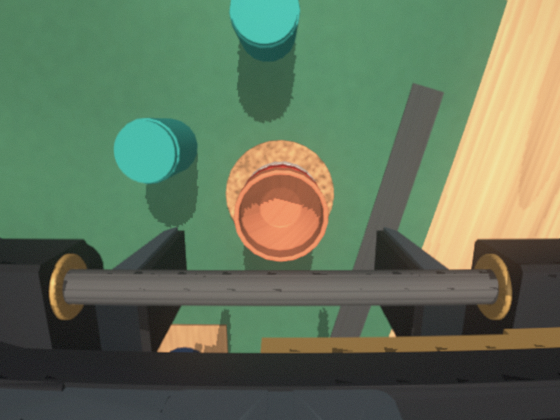

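The stack is unchanged: rim tilt about 0.9°, part of which is camera bias, and centred to under 1 mm. Nested well enough. The next step is the spool.

send_rows(
  rows=[
    [[-0.0178,-0.0512,0.005],0,100],
    [[-0.0178,-0.0512,0.005],0,100],
    [[-0.0178,-0.0512,0.005],0,100],
    [[-0.0178,-0.0512,0.005],0,100],
    [[0,0,0],0,100],
    [[0,0,0],0,100],
  ],
)

```text
time: 25.22
eef_pos: [472.7, 11.7, 171.0]
eef_rot: [-1.92, -2.487, 0.0]
force: [0.4, -0.3, -1.2]
opening: 91.4
```

```bash
python3 - <<'E'
from go import *; from lids import *
s,c,T=shot('w11'); find(c,T,'cap',70,1000); go([472.5,10.5,30],s)
for m in [rng(c,(104,130,50),(125,255,255))]:
  for b in blobs(m,800):
    k=np.zeros(m.shape,np.uint8); cv2.drawContours(k,[b],-1,1,-1); k=cv2.erode(k,np.ones((7,7)))
    v,u=np.nonzero(k&(c['depth']>0)); n=cv2.undistortPoints(np.c_[u,v].astype(float).reshape(-1,1,2),c['camera_matrix'],c['dist'])[:,0]
    P=(np.c_[n,np.ones(len(n))]*c['depth'][v,u][:,None])@T[:3,:3].T+T[:3,3]
    w=np.linalg.lstsq(np.c_[P[:,:2]-P[:,:2].mean(0),np.ones(len(P))],P[:,2],rcond=None)[0]; print(len(P),np.degrees(w[:2]),w[2])
E
```

```text
25.23 pos [472.7  11.7 171. ] x [-2.532e-01  9.674e-01  2.000e-04] z [-0.  0. -1.] F [ 0.4 -0.3 -1.2] open 91.4
cap z 70 (251, 185, 65, 64) hullcen/enc/Denc/Dhull [475.3  12.4 475.4  12.5  46.9  46.3]
pos [472.7  11.7 171. ] yaw 104.67 xz,yz [ 0.0002 -0.0002] F [ 0.4 -0.3 -1.2] tool shift mm [ -1.1  -0.5 141. ]
2562 [0.0036904  0.01901597] 69.54694332720595
```

View pics/w11.png

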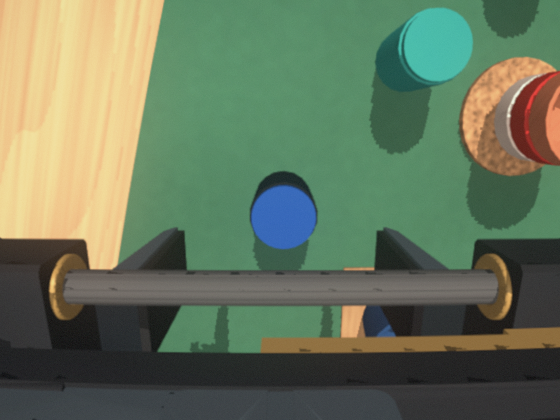

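send_rows(
  rows=[
    [[0,0.0027,0.03],0,100],
    [[0,0,0.04],0,100],
    [[0,0,0.035],0,100],
    [[0,0,0.02],0,100],
    [[0,0,0.006],0,100],
    [[0,0,0],0,100],
    [[0,0,0],0,0],
    [[0,0,0],0,0],
    [[0,0,0],0,0],
    [[0,0,0],0,0],
    [[0,0,0],0,0],
    [[0,0,0],0,0],
  ],
)

```text
time: 26.78
eef_pos: [475.1, 12.4, 40.4]
eef_rot: [1.919, 2.487, 0.0]
force: [0.9, -0.5, 5.7]
opening: 48.6
```

```bash
python3 go.py 475.3 12.4 160
```

```text
pos [475.1  12.4  40.4] yaw 104.7 xz,yz [-0.0001  0.0001] F [ 0.9 -0.5  5.7] tool shift mm [-1.000e-01  3.000e-01 -1.196e+02]
```

send_rows(
  rows=[
    [[0,0,-0.03],0,0],
    [[0,0,-0.06],0,0],
    [[0,0,-0.06],0,0],
    [[-0.0499,0.0128,0],0,0],
    [[-0.0499,0.0128,0],0,0],
    [[-0.0499,0.0128,0],0,0],
    [[-0.0499,0.0128,0],0,0],
    [[-0.0499,0.0128,0],0,0],
    [[-0.0499,0.0128,0],0,0],
    [[-0.0499,0.0128,0],0,0],
    [[-0.0499,0.0128,0],0,0],
    [[0,0,0],0,0],
    [[0,0,0],0,0],
  ],
)

```text
time: 28.4
eef_pos: [674.8, -347.3, 189.4]
eef_rot: [-1.918, -2.486, -0.0]
force: [-0.2, 0.7, -1.1]
opening: 48.7
```

```bash
python3 - <<'E'
from go import *; from lids import *
s,c,T=shot('w12'); go([627,-164,190],s)
for b in blobs(rng(c,(2,90,10),(20,255,135)),600): print(cv2.boundingRect(b),circ(c,b,64,T))
E
```

```text
28.4 pos [ 674.8 -347.3  189.4] x [-0.2535  0.9673  0.0014] z [-0.001  0.001 -1.   ] F [-0.2  0.7 -1.1] open 48.7
pos [ 674.8 -347.3  189.4] yaw 104.69 xz,yz [ 0.0014 -0.001 ] F [-0.2  0.7 -1.1] tool shift mm [189.4   0.2  -0.3]
(238, 39, 86, 90) [ 652.1 -257.6  652.4 -257.5   62.3   61.3]
(438, 37, 84, 97) [ 792.6 -219.7  793.8 -220.1   79.8   44.2]
(145, 200, 27, 122) [ 592.1 -409.6  593.9 -414.4  104.8   45.5]
(56, 225, 66, 28) [ 531.9 -408.5  533.2 -413.4   56.8   30.3]
```

View pics/w12.png

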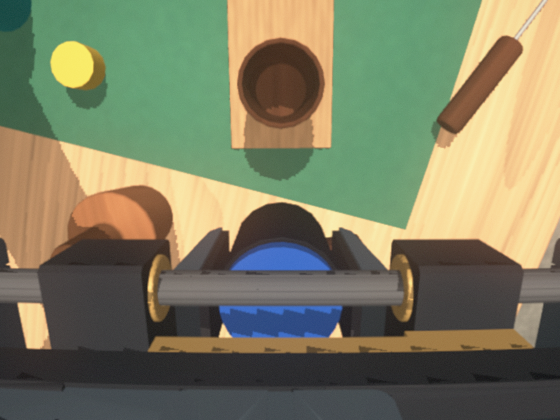

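The brown pot is at pixel (281,83), giving (652.3,-257.5).

send_rows(
  rows=[
    [[0.0474,0,0],0,0],
    [[0.0474,0,0],0,0],
    [[0.0474,0,0],0,0],
    [[0.0472,0,0],0,0],
    [[0,0,0],0,0],
    [[0,0,0],0,0],
  ],
)

```text
time: 29.2
eef_pos: [627.2, -164.0, 190.8]
eef_rot: [1.917, 2.488, 0.0]
force: [0.3, -0.5, -1.4]
opening: 48.6
```

```bash
python3 - <<'E'
from go import *; from lids import *
s,c,T=shot('w13')
for b in blobs(rng(c,(95,90,10),(125,255,150)),600):
    x=circ(c,b,64,T); print(cv2.boundingRect(b),x)
go([627,-164,44.5],s)
for b in blobs(rng(c,(13,90,150),(21,200,255)),1500): print('strip?',cv2.boundingRect(b),cv2.minAreaRect(ray(c,b[:,0],4,T)[:,:2].astype(np.float32)))
E
```

```text
29.2 pos [ 627.2 -164.   190.8] x [-2.548e-01  9.670e-01 -5.000e-04] z [ 0.001 -0.    -1.   ] F [ 0.3 -0.5 -1.4] open 48.6
(246, 62, 62, 61) [604.5 -81.3 604.4 -82.8  47.4  42.3]
(219, 309, 122, 28) [ 652.6 -258.7  650.6 -251.6  101.5   54.4]
pos [ 627.2 -164.   190.8] yaw 104.76 xz,yz [-0.0005  0.0004] F [ 0.3 -0.5 -1.4] tool shift mm [ 1.000e-01 -3.000e-01  1.463e+02]
strip? (227, 29, 104, 210) ((614.0640258789062, -115.213134765625), (89.79169464111328, 185.9820098876953), 15.006857872009277)
strip? (461, 0, 99, 269) ((829.1179809570312, -62.0594482421875), (99.34440612792969, 251.2512969970703), 18.05381965637207)
strip? (152, 302, 392, 50) ((732.6243896484375, -285.4593505859375), (409.9856872558594, 53.44306945800781), 15.952387809753418)
```

```bash
python3 - <<'E'
from h import *
for f,g in(('w12',(652,-257)),('w13',(603,-73))):
    s,c=pickle.load(open(f+'.pkl','rb')); T=T_of(c,s)
    v,u=np.nonzero(c['depth']>0); n=cv2.undistortPoints(np.c_[u,v].astype(float).reshape(-1,1,2),c['camera_matrix'],c['dist'])[:,0]
    P=(np.c_[n,np.ones(len(n))]*c['depth'][v,u][:,None])@T[:3,:3].T+T[:3,3]
    m=(np.hypot(*(P[:,:2]-g).T)<50)&(P[:,2]>58)&(P[:,2]<72); Q=P[m]; print(f,m.sum(),np.percentile(Q[:,2],[5,50,95]))
    o,r=cv2.minEnclosingCircle(Q[:,:2].astype(np.float32)); print('enc',np.round(o,1),2*r, 'pix v range',v[m].min(),v[m].max())
    a=Q[:,:2]-g; e=np.linalg.lstsq(np.c_[2*a,np.ones(len(a))],(a**2).sum(1),rcond=None)[0]; print('fit',np.round(e[:2]+g,1),'r',np.sqrt(e[2]+e[0]**2+e[1]**2))
E
```

```text
w12 1724 [59.32555245 63.13096186 64.53490279]
enc [ 651.9 -257. ] 63.4145393371582 pix v range 38 127
fit [ 652.  -257.1] r 29.14373798779297
w13 1698 [59.18803291 63.13239238 64.54452322]
enc [602.7 -73.3] 63.4410285949707 pix v range 37 126
fit [602.8 -73.6] r 29.163622756632158
```

Pots measured at (652.0,-257.1) and (602.8,-73.5), 190 mm apart as expected. The midpoint is (627.4,-165.3).

send_rows(
  rows=[
    [[-0.0013,-0.0002,0.03],0,0],
    [[0,0,0.04],0,0],
    [[0,0,0.04],0,0],
    [[0,0,0.02],0,0],
    [[0,0,0.01],0,0],
    [[0,0,0.003],0,0],
    [[0,0,0],0,0],
    [[0,0,0],0,0],
  ],
)

```text
time: 30.25
eef_pos: [627.9, -166.1, 48.2]
eef_rot: [1.918, 2.486, 0.001]
force: [0.3, 0.0, -2.4]
opening: 48.6
```

```bash
python3 go.py 627.3 -165.3 44.9
```

```text
pos [ 627.9 -166.1   48.2] yaw 104.7 xz,yz [-0.0008  0.0011] F [ 0.3  0.  -2.4] tool shift mm [ 0.9 -0.4  3.3]
```

send_rows(
  rows=[
    [[0.0009,-0.0004,0.002],0,0],
    [[0,0,0.001],0,0],
    [[0,0,0],0,0],
    [[0,0,0],0,0],
  ],
)

```text
time: 30.75
eef_pos: [626.8, -165.0, 44.5]
eef_rot: [1.919, 2.487, 0.0]
force: [-1.6, 0.7, 2.9]
opening: 48.4
```

send_rows(
  rows=[
    [[0,0,0],0,100],
    [[0,0,0],0,100],
    [[0,0,0],0,100],
    [[0,0,0],0,100],
    [[0,0,-0.03],0,100],
    [[0,0,-0.05],0,100],
    [[0,0,-0.05],0,100],
    [[0,0,0],0,100],
    [[0,0,0],0,100],
  ],
)

```text
time: 31.88
eef_pos: [626.5, -165.0, 174.0]
eef_rot: [-1.919, -2.487, 0.0]
force: [-0.2, -0.0, -0.9]
opening: 91.3
```

```bash
python3 - <<'E'
from go import *; from lids import *
s,c,T=shot('w14'); find(c,T,'cap',74,1500); go([476,-277,150],s)
s,c,T=shot('top14','top'); find(c,T,'wax',24,100)
E
```

```text
31.88 pos [ 626.5 -165.   174. ] x [-2.537e-01  9.673e-01  2.000e-04] z [-0.  0. -1.] F [-0.2 -0.  -0.9] open 91.3
cap z 74 (249, 186, 64, 63) hullcen/enc/Denc/Dhull [ 627.3 -164.7  627.4 -164.7   45.8   45.2]
pos [ 626.5 -165.   174. ] yaw 104.7 xz,yz [ 0.0002 -0.0003] F [-0.2 -0.  -0.9] tool shift mm [ -70.1 -174.    24. ]
31.93 pos [ 626.2 -164.9  173.3] x [-2.537e-01  9.673e-01  9.000e-04] z [-0.001  0.001 -1.   ] F [-0.3 -0.  -0.3] open 91.2
wax z 24 (430, 301, 32, 12) hullcen/enc/Denc/Dhull [ 250.4 -286.2  250.2 -287.1   68.5   39.7]
```

The spool is at (627.3,-164.7), under 1 mm from the midpoint. On to the wax.

send_rows(
  rows=[
    [[-0.0175,-0.0435,0.006],0,100],
    [[-0.0175,-0.0435,0.006],0,100],
    [[-0.0175,-0.0435,0.006],0,100],
    [[-0.0175,-0.0435,0.006],0,100],
    [[0,0,0],0,100],
    [[0,0,0],0,100],
  ],
)

```text
time: 32.72
eef_pos: [476.3, -276.8, 149.8]
eef_rot: [-1.919, -2.486, -0.0]
force: [0.4, -0.5, 0.6]
opening: 91.2
```

```bash
python3 - <<'E'
from go import *; from lids import *
s,c,T=shot('w15'); find(c,T,'wax',24,800); find(c,T,'turq',70,800); go([477,-277,20],s)
H=hsv(c); 
for b in blobs(rng(c,(20,100,200),(33,255,255)),500): print('top face',circ(c,b,24,T))
E
```

```text
32.73 pos [ 476.3 -276.8  149.8] x [-2.531e-01  9.674e-01  9.000e-04] z [-0.001  0.001 -1.   ] F [ 0.4 -0.5  0.6] open 91.2
wax z 24 (257, 186, 48, 52) hullcen/enc/Denc/Dhull [ 477.7 -278.7  477.7 -278.4   41.1   38.8]
turq z 70 (133, 100, 92, 79) hullcen/enc/Denc/Dhull [ 401.  -238.9  401.3 -238.2   57.8   52.3]
pos [ 476.3 -276.8  149.8] yaw 104.66 xz,yz [ 0.0009 -0.0004] F [ 0.4 -0.5  0.6] tool shift mm [ -0.5   0.7 129.8]
top face [ 478.1 -279.8  477.9 -279.8   36.8   36.1]
```

View pics/w15.png

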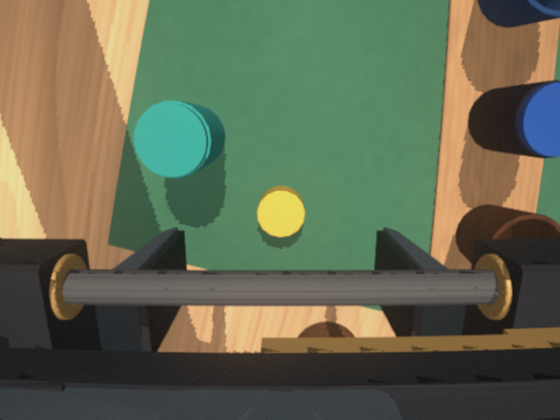

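send_rows(
  rows=[
    [[-0.0032,0.0009,0.03],0,100],
    [[0,0,0.04],0,100],
    [[0,0,0.03],0,100],
    [[0,0,0.02],0,100],
    [[0,0,0.0095],0,100],
    [[0,0,0],0,100],
    [[0,0,0],0,100],
    [[0,0,0],0,0],
    [[0,0,0],0,0],
    [[0,0,0],0,0],
    [[0,0,0],0,0],
    [[0,0,0],0,0],
    [[0,0,0],0,0],
  ],
)

```text
time: 34.4
eef_pos: [477.9, -279.8, 20.8]
eef_rot: [-1.919, -2.487, -0.0]
force: [0.0, -0.8, -0.6]
opening: 37.4
```

```bash
python3 go.py 478 -279.7 20
```

```text
pos [ 477.9 -279.8   20.8] yaw 104.69 xz,yz [ 0.0001 -0.    ] F [ 0.  -0.8 -0.6] tool shift mm [0.1 0.1 0.8]
```

send_rows(
  rows=[
    [[0,0,-0.03],0,0],
    [[0,0,-0.05],0,0],
    [[0,0,-0.05],0,0],
    [[0.0183,0.0434,0],0,0],
    [[0.0183,0.0434,0],0,0],
    [[0.0183,0.0434,0],0,0],
    [[0.0184,0.0436,0],0,0],
    [[0,0,0],0,0],
    [[0,0,0.03],0,0],
    [[0,0,0.013],0,0],
    [[0,0,0],0,0],
    [[0,0,0],0,0],
  ],
)

```text
time: 35.9
eef_pos: [627.7, -165.3, 108.7]
eef_rot: [1.919, 2.486, 0.0]
force: [0.5, 0.5, -0.6]
opening: 37.1
```

```bash
python3 go.py 627.4 -164.8 95
```

```text
pos [ 627.7 -165.3  108.7] yaw 104.68 xz,yz [-0.0006  0.0008] F [ 0.5  0.5 -0.6] tool shift mm [ 0.6 -0.2 13.7]
```

send_rows(
  rows=[
    [[0.0005,-0.0002,0.007],0,0],
    [[0,0,0.004],0,0],
    [[0,0,0.0015],0,0],
    [[0,0,0],0,0],
    [[0,0,0],0,0],
  ],
)

```text
time: 36.52
eef_pos: [627.2, -164.4, 95.4]
eef_rot: [1.919, 2.487, 0.0]
force: [-0.3, -0.7, -1.1]
opening: 37.3
```

send_rows(
  rows=[
    [[0,0,0.0006],0,0],
    [[0,0,0],0,0],
    [[0,0,0],0,0],
  ],
)

```text
time: 36.9
eef_pos: [627.2, -164.4, 94.8]
eef_rot: [1.919, 2.487, 0.0]
force: [0.3, -0.1, -0.3]
opening: 37.0
```

send_rows(
  rows=[
    [[0,0,0.0005],0,0],
    [[0,0,0],0,0],
    [[0,0,0],0,50],
    [[0,0,0],0,100],
    [[0,0,0],0,100],
    [[0,0,0],0,100],
    [[0,0,0],0,100],
    [[0,0,-0.03],0,100],
    [[0,0,-0.06],0,100],
    [[0,0,-0.025],0,100],
    [[0,0,0],0,100],
    [[0,0,0],0,100],
  ],
)

```text
time: 38.4
eef_pos: [626.6, -164.2, 208.2]
eef_rot: [-1.918, -2.486, 0.001]
force: [-0.3, -0.4, -0.6]
opening: 91.3
```

```bash
python3 - <<'E'
from go import *; from lids import *
s,c,T=shot('w16'); find(c,T,'wax',98,800); find(c,T,'cap',74,800); go([652.5,132.5,200],s)
for b in blobs(rng(c,(20,100,200),(33,255,255)),500): print('top face',circ(c,b,98,T))
E
```

```text
38.4 pos [ 626.6 -164.2  208.2] x [-2.537e-01  9.673e-01  8.000e-04] z [-0.001  0.    -1.   ] F [-0.3 -0.4 -0.6] open 91.3
wax z 98 (257, 187, 49, 52) hullcen/enc/Denc/Dhull [ 627.6 -163.3  627.3 -162.9   39.5   37.5]
pos [ 626.6 -164.2  208.2] yaw 104.7 xz,yz [ 0.0008 -0.0011] F [-0.3 -0.4 -0.6] tool shift mm [280.4 100.3   8.3]
top face [ 628.  -164.2  627.9 -164.2   37.6   36.8]
```

View pics/w16.png

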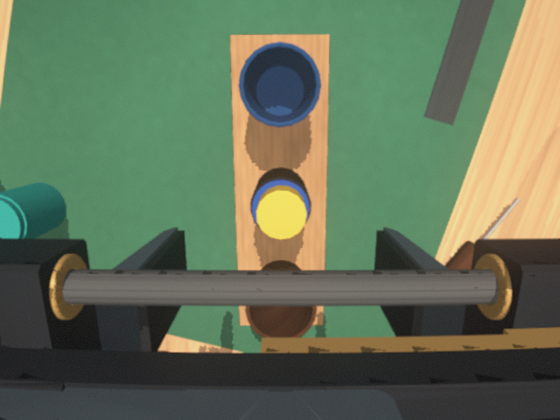

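Wax top is at (628.0,-164.2) against the spool at (627.3,-164.7), so it is flat and centred. I'll independently check copper's tilt with the top camera, using the spool's neighbour pot as a control.

```bash
python3 - <<'E'
from go import *
from rim import rim
for cam in('top','side'):
    s,c,T=shot(cam+'16',cam)
    print('copper'); rim(c,T,652.5,132.5,86); print('blue pot'); rim(c,T,602.8,-73.5,64)
E
```

```text
38.45 pos [ 626.5 -164.2  207.9] x [-0.2537  0.9673  0.0012] z [-0.002  0.001 -1.   ] F [ 0.2 -0.4 -0.5] open 91.5
copperTraceback (most recent call last):
  File "<stdin>", line 5, in <module>
  File "rim.py", line 9, in rim
    S=np.array(S); w=np.linalg.lstsq(np.c_[S[:,:2],np.ones(len(S))],S[:,2],rcond=None)[0]
                                           ~^^^^^^
IndexError: too many indices for array: array is 1-dimensional, but 2 were indexed
```

View pics/top16.png

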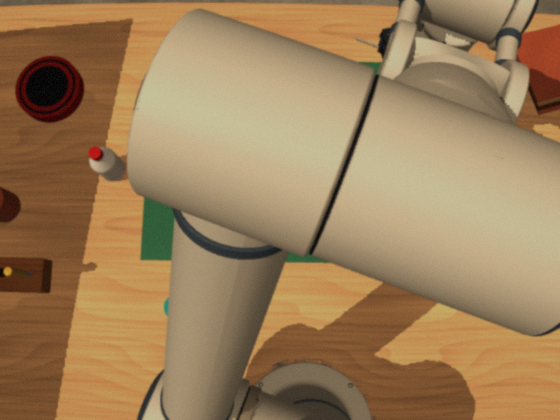

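The arm hides the stack from the top camera, so I'll go back over it for one more rim measurement, then park clear.

send_rows(
  rows=[
    [[0.0561,0.02,0.002],0,100],
    [[0.0561,0.02,0.002],0,100],
    [[0.0561,0.02,0.002],0,100],
    [[0.0561,0.02,0.002],0,100],
    [[0.056,0.02,0],0,100],
    [[0,0,0],0,100],
    [[0,0,0],0,100],
    [[0,0,0],0,100],
  ],
)

```text
time: 39.5
eef_pos: [652.6, 130.9, 200.8]
eef_rot: [-1.92, -2.486, 0.001]
force: [-0.5, -1.0, -0.6]
opening: 91.2
```

```bash
python3 - <<'E'
from go import *
from rim import rim
for i in range(2):
    s,c,T=shot('w17'); rim(c,T,652.5,132.5,86)
E
```

```text
39.5 pos [652.6 130.9 200.8] x [-2.524e-01  9.676e-01 -1.000e-04] z [-0.001 -0.    -1.   ] F [-0.5 -1.  -0.6] open 91.2
tilt deg x,y [-0.91  0.27] z 88.03 cen [653.2 132.8] r 31.9 n 24
39.55 pos [652.7 130.9 201. ] x [-2.522e-01  9.677e-01 -1.000e-04] z [-0. -0. -1.] F [-0.4  0.  -0.7] open 91.4
tilt deg x,y [-0.8   0.34] z 87.97 cen [653.3 132.8] r 31.9 n 24
```

send_rows(
  rows=[
    [[0,0,-0.04],0,100],
    [[0.0485,-0.0235,0],0,100],
    [[0.0485,-0.0235,0],0,100],
    [[0.0485,-0.0235,0],0,100],
    [[0.0485,-0.0235,0],0,100],
    [[0.0485,-0.0235,0],0,100],
    [[0.0485,-0.0235,0],0,100],
    [[0.0485,-0.0235,0],0,100],
    [[0.0485,-0.0235,0],0,100],
    [[0.0485,-0.0235,0],0,100],
    [[0.0485,-0.0235,0],0,100],
    [[0,0,0],0,100],
    [[0,0,0],0,100],
  ],
)

```text
time: 41.22
eef_pos: [302.8, 541.2, 241.2]
eef_rot: [1.919, 2.487, -0.0]
force: [0.2, -0.9, -0.6]
opening: 90.9
```

```bash
python3 - <<'E'
from go import *; from lids import *
from rim import rim
s,c,T=shot('top18','top')
for a in((652.5,132.5,86),(602.8,-73.5,64),(652,-257.1,64)): rim(c,T,*a)
find(c,T,'wax',98,100); find(c,T,'cork',8,1500)
c0=pickle.load(open('top0.pkl','rb'))
d=cv2.absdiff(c0['color'],c['color']).max(2)
print('bottle region diff',(d[140:185,85:130]>50).sum(),'turq',[(d[v-15:v+15,u-15:u+15]>60).sum() for u,v in((180,132),(235,161),(427,233),(178,306))])
s,c,T=shot('sd18','side'); rim(c,T,652.5,132.5,86)
cv2.imwrite('pics/sd18c.png',cv2.resize(c['color'][140:340,240:460,::-1],None,fx=3,fy=3,interpolation=cv2.INTER_CUBIC))
E
```

```text
41.23 pos [302.8 541.2 241.2] x [-2.535e-01  9.673e-01 -4.000e-04] z [ 0. -0. -1.] F [ 0.2 -0.9 -0.6] open 90.9
tilt deg x,y [-0.66 -0.1 ] z 88.23 cen [652.8 132.1] r 31.6 n 22
tilt deg x,y [-0.44 -0.76] z 64.58 cen [603.  -72.8] r 29.3 n 23
tilt deg x,y [-0.47  0.55] z 64.24 cen [ 651.7 -256. ] r 29.6 n 21
wax z 98 (67, 308, 340, 78) hullcen/enc/Denc/Dhull [175.  161.1 173.9 136.7 644.1 301.6]
wax z 98 (129, 35, 132, 24) hullcen/enc/Denc/Dhull [780.8 229.5 780.1 240.8 278.7 124. ]
wax z 98 (79, 257, 86, 48) hullcen/enc/Denc/Dhull [288.6 360.2 279.3 357.6 171.1 121.7]
wax z 98 (487, 315, 73, 33) hullcen/enc/Denc/Dhull [ 198.4 -416.8  192.3 -416.6  154.7   93.4]
wax z 98 (461, 115, 99, 30) hullcen/enc/Denc/Dhull [ 612.2 -412.2  604.5 -420.9  224.8  112.2]
wax z 98 (65, 362, 102, 32) hullcen/enc/Denc/Dhull [110.9 369.6 108.6 361.8 200.   74.5]
wax z 98 (487, 264, 73, 25) hullcen/enc/Denc/Dhull [ 310.2 -427.4  317.3 -423.3  151.1   77.1]
wax z 98 (471, 350, 89, 26) hullcen/enc/Denc/Dhull [ 145.1 -400.6  139.4 -398.4  183.9   78.9]
wax z 98 (457, 64, 64, 26) hullcen/enc/Denc/Dhull [ 727.
[... 2148 characters left out ...]
8 (91, 403, 45, 8) hullcen/enc/Denc/Dhull [ 55.9 363.7  56.1 364.2  84.9  26.5]
wax z 98 (129, 309, 34, 6) hullcen/enc/Denc/Dhull [234.3 309.3 234.  309.8  64.4  25.6]
wax z 98 (535, 391, 25, 8) hullcen/enc/Denc/Dhull [  80.7 -463.9   79.  -460.1   51.    24.7]
cork z 8 (0, 2, 560, 418) hullcen/enc/Denc/Dhull [ 497.    47.3  538.4   59.3 1581.9 1215.8]
cork z 8 (207, 338, 142, 32) hullcen/enc/Denc/Dhull [154.   79.7 138.9  56.6 288.4 125.9]
bottle region diff 0 turq [np.int64(0), np.int64(0), np.int64(0), np.int64(19)]
41.27 pos [303.2 540.9 241.2] x [-2.527e-01  9.676e-01 -3.000e-04] z [ 0. -0. -1.] F [-0.5  0.1 -1.3] open 91.2
tilt deg x,y [ 0.02 -0.71] z 87.5 cen [652.3 131. ] r 32.2 n 21
```

View pics/sd18c.png

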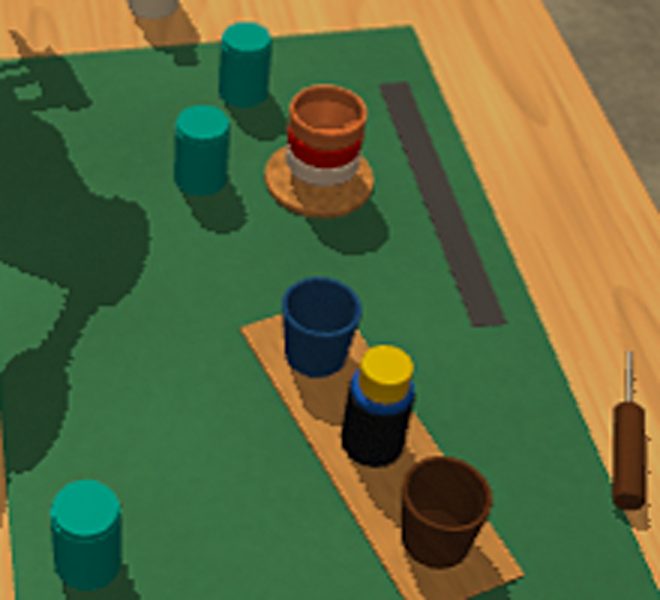

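The final view shows the stack, the spool with the wax on it, and the pots, all in place. The pots read 0.6–0.9° of tilt by the same method, so copper is level within measurement error. Handing in.

```bash
python3 -c "
from station import robot
print(robot.job_done())"
```

```text
the job is handed in; nothing more can be done
None
```

The bench is set as asked and the job is handed in, at about 41 s of robot time. The order was white, red and copper nested on the cork, then the spool on the strip, then the wax on the spool. The arm was parked clear before hand-in.

**Last checks:**
- **Lids:** all three are centred within about 1 mm of the cork's centre.
- **Spool and wax:** the spool is about 0.6 mm from the midpoint between the pots. The wax is within 1 mm of the spool's centre.
- **Pots and glue bottle:** the pots measured within 1–2 mm of where they stood before the spool was placed. The glue bottle's part of the top picture did not change.
- **Turquoise look-alikes:** three showed no change between the first and last top pictures. The fourth, on the wood, had 19 changed pixels. I did not look into why, but the arm never worked near it.

**Checks that did not fully agree:** copper's rim read about 2 mm higher than the nominal 86 mm. It also showed a tilt of about 0.9° from the wrist camera. Lifting and reseating it changed neither reading. By the top camera its tilt is about 0.7°, and the two pots, which should be level, read 0.7–0.9° there. However, the wrist camera read the spool cap as flat, so a small real tilt is possible. I left it as it was.

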